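# Light down the padlock's keyway

## Robot

A 7-joint arm with a two-finger parallel gripper is mounted at the origin on the work surface. World frame = base frame: x ahead of the robot, y to its left, z up, the work surface at z = 0. Lengths are in m, angles in rad, forces in N, time in s.
With the tool pointing down it reaches from about 0.425 to 0.925 m from the base axis. Payload 6.8 kg.
Tool frame: the origin (TCP) lies at the very end of the fingers, on their centre line; the grasp point (between the pads) lies 19 mm behind it (bot.grasp_offset is the distance from the TCP to the grasp point, in m); z points along the fingers, y is the direction in which the jaws open and shut (so a half turn about z gives the same grasp; the last joint's range is limited). The gripper opens to 85 mm and grips with 20 to 120 N. Pads are 22 mm wide; open, the fingers measure 114 mm over their backs; the gripper's body (76 mm by 85 mm) begins 54 mm behind the grasp point. The pads swing forward as they close: fully open they stand 13 mm farther back than shut.
Start: joints at [-1.373, 0.477, 0.022, 1.555, -0.011, 1.109, -0.083], TCP at [0.203, 0.644, 0.231] pointing down, gripper open.
Joint ranges: [-2.96, 2.96], [-0.34, 2.1], [-1.41, 1.46], [0.24, 2.44], [-1.37, 4.51], [0.17, 1.92], [-2.96, 2.96]. Speed limits (rad/s): [2.39, 2.39, 3.14, 3.14, 3.14, 3.14, 3.14].

## Interface

Orientations are given as a unit quaternion [w, x, y, z].
In Python, from station import monitor, cams, bot, finder gives the robot as it stands.
- The arm moves only by the tool jog_arm, never from a script. Its argument "plan" is a list of rows, each an object of numbers: "x", "y", "z": the shift along the tool's x, y, z as a fraction of full scale; "wx", "wy", "wz": the turn, a rotation vector about the tool's x, y, z as a fraction of full scale. A call has 1 to 12 rows; each row is the pose to reach, as a shift and turn from the pose measured when the call began, along the tool's axes at that moment, turning the shorter way round; what a row does not reach only later rows make up. Full scale, the value 1, is 20 cm for a shift and 180 degrees for a turn. A row lasts 1/12 s, in which the tool goes at most 41.7 mm and 7.16 degrees, less where a joint would pass 70% of its speed; a pose out of reach is approached as far as the arm can. A call with a number of a shift or a turn outside -1 to 1 is refused whole. A call with a gripper value outside its range is refused whole. "hand" is the opening, from -1 (shut) to 1 (fully open), set as the call begins (left out, the last holds). The fingers move at their own pace and stop on an object; "grip_force" is the grip in N (left out, the last holds). Time passes only in rows, so rows that repeat a pose let the fingers close. It gives the time, the measured TCP pose, the force and the opening at its end, in the units of the state.
- monitor.get_obs(): the state, without advancing time (a new reading comes with each control period).
- cams.read_camera(name): name is "side" or "top" or "wrist"; returns the picture (480x640x3 uint8, red, green, blue); there is no depth.
- cams.get_calibration(name): a dict with "fx", "fy", "cx", "cy" (pixels), "distortion" ([k1, k2, p1, p2, k3] as OpenCV has them; the pictures are not rectified), "extrinsics" (4x4, takes a point from world to camera coordinates). Camera axes: x right, y down, z forward; pixel columns grow to the right and rows downward; lengths in m; the calibration is good to about 2 mm. A picture is of the moment at which its call begins: read the wrist's pose just before it. get_calibration takes no time and is no camera call; for the wrist camera it gives the pose at the moment of the call.
- bot.hand_in(): hands the job in, once; it reports no verdict.
Trained networks look in the newest picture that a camera, given by its name, has taken for a name from the list of things; names that differ only in an ending like _2 or _b are one class to them, and where a whole thing is asked for, a point or a joint stands for the part that bears it (a point fixed in the world has none). Each returns a list of dicts, best first, with "confidence" (0 to 1); they miss things now and then, are a little off and sometimes report something else, mostly with a low value. They report only what shows in the picture. A call takes as long as a camera call. They do not tell look-alikes from the thing itself.
- finder.find_in(camera, target): "bbox" ([left, top, width, height] in pixels, round what is visible of it).
- finder.place_of(camera, target): "location" ([column, row] in pixels: a listed point, or the origin of a listed thing).
The state is a dict: "t": time; "q": joint angles; "joint_vel": joint speeds; "joint_torque": joint torques, N m; "eef_pos": TCP position; "tool_rot": TCP orientation; "contact_force": force on the tool from outside, world axes, zero at the start; "torque": the same for the moment, N m; "gripper_width": opening from 0.0 (shut) to 1.0 (fully open).
Only numpy, scipy, OpenCV 4.12 (cv2) and the standard library are available. Lean on these libraries where they do the work, as an engineer would, in place of code of your own. Each camera call takes 0.05 s, during which the arm holds its last target. There are 200 camera calls.

## Task

A key has snapped off inside the brass padlock clamped in the ball vice, and the locksmith needs both hands to fish it out. Draw the aluminium torch (already switched on, lens down) up out of the wooden tool caddy, tilt it so that it shines straight into the padlock's keyhole, in line with the keyway, with its lens about 100 mm from the keyhole, and keep it there: the program finishes while the gripper is still holding the torch still in the air. Do not bump the padlock or the vice, and leave the other tools on the bench and in the caddy where they are.

Things in the scene. Friction and masses are not known exactly. Their poses are not given: they have to be found in the camera images.
- torch: Torch: aluminium tube 155 mm long, lens down in one of the caddy's holes (any), 105 mm showing. Plain round body 26 mm in diameter, flat tail with a small black switch; head 34 mm in diameter from 0 to 30 mm off the lens, taper to 42 mm. Origin: centre of the lens end; z points from lens to tail, the light leaves along -z. 110 to 210 g, centre of mass 70 mm from the lens; its turn about z is of no matter.
- keyhole (a point): Centre of the keyhole, in the padlock's free face (50 x 22 mm, brass; plug 17 mm in diameter, dark slot 10 mm). z: the keyway's axis, straight out of the face, 17 to 37 degrees from vertical and leaning towards the robot's side; x: along the face's 50 mm side. It lies 140 to 160 mm above the bench; the padlock stands 24 mm proud of the jaws.
- caddy: Plywood tool caddy fixed to the bench, 90 x 304 x 60 mm: a base board 12 mm thick on which the tools stand, and a deck with its top 60 mm above the bench and four 37 mm holes in a row at y = -105, -35, 35, 105 mm. One holds the torch, three hold other tools. Origin: centre of its underside, long side along its y, z up.
- vice: Small grey ball vice bolted to the bench, its ball locked; base 100 mm in diameter, ball centre 62 mm above the bench and 100 mm from the keyhole, jaws 52 mm wide, screw and crossbar sticking out 105 mm to its -y. Origin: centre of its base; the padlock's face tilts towards its -x.
- screwdriver: Black-handled screwdriver standing handle down in the caddy, blade up; 144 mm tall, handle 33 mm in diameter. Origin: centre of its lower end, z up. Leave it.
- oil: White oil bottle with a grey cone nozzle standing in the caddy; 130 mm tall, 34 mm in diameter. Origin: centre of its base, z up. Leave it.
- graphite: Squat grey jar with a wide black screw cap standing in the caddy; 94 mm tall, 34 mm in diameter. Origin: centre of its base, z up. Leave it.
- padlock2: Spare brass padlock lying flat on the bench, body 40 x 40 x 18 mm. Origin: centre of the underside of its body. Leave it.
- wrench: Spanner lying on the bench, 170 mm long. Leave it.
- hammer: Hammer lying on the bench, 260 mm long, head about 30 mm thick. Leave it.
- tin: Steel tin standing on the bench, 66 mm in diameter, 55 mm tall. Origin: centre of its base. Leave it.
There are look-alikes about, which are no part of the job. What is shaped like the vice but purple is not meant.

How it is judged:
By the outcome, as a careful person would: the job done as asked, in the order asked, and still so for the second after the job is handed in, while the arm keeps its last pose, push and grip.
It also fails if it takes over 32 s, if anything falls off the work surface, if the arm or the gripper's body presses on something with over 40 N, if the wrist force passes 120 N, or if a joint passes its speed limit or range.

## Working session

There is one attempt and no reset: what is moved stays moved. The work goes in short steps, Python scripts to look and compute and a tool call to move; the robot and the scene stay as the last step left them, time stands still between calls to the robot, and variables do not carry over. Pictures are saved under pics/ and viewed, about 8 in all and at most 12, crops included, and the job is handed in when it is done.

Besides the shell and the picture viewer there is one more tool, called after "Call:" as name([rows], argument=value, ...), one row to a line, values as JSON. jog_arm: Moves the arm, as the interface text tells. Shift numbers are shares of 20 cm and turn numbers shares of 180 degrees, none past 1 either way. Its arguments: {"type":"object","properties":{"plan":{"type":"array","items":{"type":"object","properties":{"x":{"type":"number","minimum":-1,"maximum":1},"y":{"type":"number","minimum":-1,"maximum":1},"z":{"type":"number","minimum":-1,"maximum":1},"wx":{"type":"number","minimum":-1,"maximum":1},"wy":{"type":"number","minimum":-1,"maximum":1},"wz":{"type":"number","minimum":-1,"maximum":1}}}},"hand":{"type":"number"},"grip_force":{"type":"number"}},"required":["plan"]}

```bash
mkdir -p pics; ls; cat > h.py <<'E'
from station import monitor, cams, bot, finder
import cv2, numpy as np
def snap(c,fn=None):
    im=cams.read_camera(c)
    if fn: cv2.imwrite('pics/'+fn,im[:,:,::-1])
    return im
def cal(c):
    k=cams.get_calibration(c); K=np.array([[k['fx'],0,k['cx']],[0,k['fy'],k['cy']],[0,0,1.]])
    return K,np.array(k['distortion']),np.array(k['extrinsics'])
def ray(C,px):
    K,d,E=C; u=cv2.undistortPoints(np.array([[px]],float),K,d)[0,0]
    R=E[:3,:3]; v=R.T@np.array([u[0],u[1],1]); return -R.T@E[:3,3], v/np.linalg.norm(v)
def tri(rays):
    A=np.zeros((3,3));b=np.zeros(3)
    for o,v in rays:
        P=np.eye(3)-np.outer(v,v);A+=P;b+=P@o
    p=np.linalg.solve(A,b); return p,[np.linalg.norm((np.eye(3)-np.outer(v,v))@(p-o)) for o,v in rays]
def onz(C,px,z):
    o,v=ray(C,px); return o+v*(z-o[2])/v[2]
def proj(C,p):
    K,d,E=C; return cv2.projectPoints(np.array(p,float).reshape(-1,3),cv2.Rodrigues(E[:3,:3])[0],E[:3,3],K,d)[0][:,0]
E
python3 - <<'E'
from h import *
print(monitor.get_obs()['t'])
for c in ['side','top']:
    snap(c,c+'0.png'); C=cal(c); print(c,C[0][0,0],np.round(-C[2][:3,:3].T@C[2][:3,3],3),np.round(C[2][2,:3],2))
    for t in ['torch','keyhole','caddy','vice']:
        print(t,[(np.round(r['location']).tolist(),round(r['confidence'],2)) for r in finder.place_of(c,t)])
E
```

```text
pics
0.0
side 458.9667421299759 [ 0.175 -0.608  0.685] [ 0.36  0.7  -0.61]
torch [([294.0, 223.0], 0.78)]
keyhole [([227.0, 430.0], 0.91), ([415.0, 249.0], 0.6)]
caddy [([295.0, 231.0], 0.82)]
vice [([423.0, 305.0], 0.66)]
top 453.32111459335715 [0.33  0.02  1.259] [ 0.13  0.   -0.99]
torch [([234.0, 219.0], 0.75)]
keyhole [([450.0, 352.0], 0.86), ([370.0, 179.0], 0.81), ([281.0, 222.0], 0.41)]
caddy [([245.0, 218.0], 0.61)]
vice [([370.0, 182.0], 0.87), ([433.0, 347.0], 0.79)]
```

View pics/side0.png

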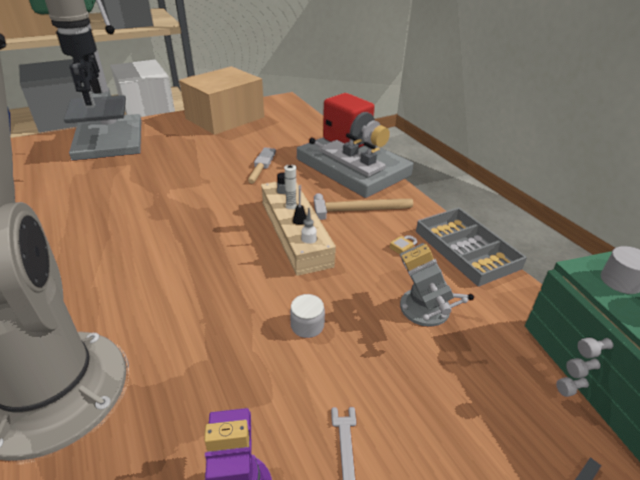

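View pics/top0.png

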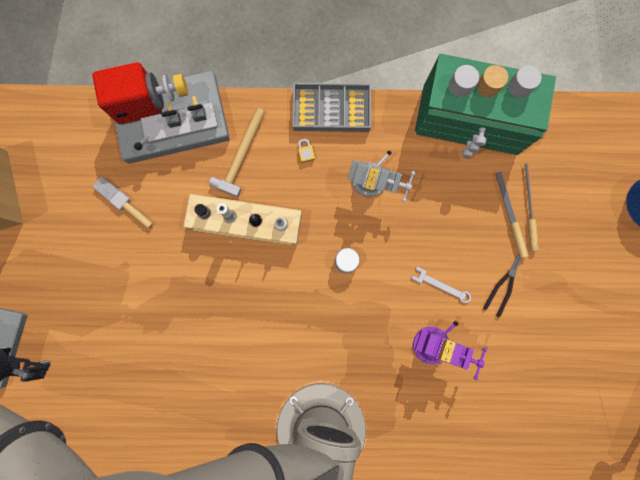

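The true vice is the grey one, at top (370,180) and side (420,285). The purple one at top (450,350) and side (227,430) is the look-alike. In the caddy, left to right in the top view, there is a black cap at (202,211), a silver tube at (226,212), a black item at (255,220) and a white bottle at (281,223). I'll confirm these with one enlarged crop.

```bash
python3 - <<'E'
from h import *
s=cv2.imread('pics/side0.png');t=cv2.imread('pics/top0.png')
r=lambda im,x,y,w,h,W,H:cv2.resize(im[y:y+h,x:x+w],(W,H),interpolation=cv2.INTER_CUBIC)
a=np.hstack([r(s,240,150,120,90,400,300),r(t,180,180,120,90,400,300)])
b=np.hstack([r(s,385,225,100,75,400,300),r(t,335,145,80,60,400,300)])
cv2.imwrite('pics/c1.png',np.vstack([a,b]))
S,T=cal('side'),cal('top')
print('key',tri([ray(S,(415,249)),ray(T,(370,179))]))
E
```

```text
key (array([ 0.63852757, -0.11499789,  0.15940687]), [np.float64(0.0006467578724794195), np.float64(0.0006467578724793501)])
```

View pics/c1.png

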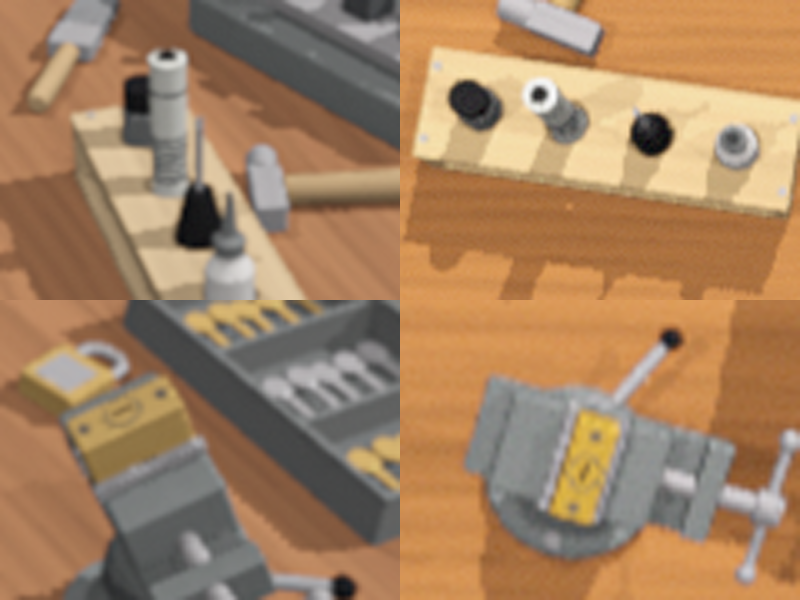

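Confirmed. The torch is the silver tube with the black tail switch, in the second hole: tail at top (222,208) and side (290,167). The grey vice's padlock face has its 50 mm side running along the robot's x. Next I'll measure poses and the wrist camera offset.

```bash
python3 - <<'E'
from h import *
from scipy.spatial.transform import Rotation as Ro
o=monitor.get_obs(); print(o['t'],np.round(o['eef_pos'],4),np.round(o['tool_rot'],4),o['gripper_width'])
S,T,W=cal('side'),cal('top'),cal('wrist')
print('tail tri',tri([ray(S,(290.4,167.4)),ray(T,(222,208.5))]), 'top@.167',onz(T,(222,208.5),.167),'side',onz(S,(290.4,167.4),.167))
p=180+np.array([[75,105],[182,93],[250,133],[336,145]])*.3+[0,0]
for q,z in zip([(202,211),(255,220),(281,223)],[.106,.13,.14]): print('other',np.round(onz(T,q,z),3))
# caddy corners from top crop (deck top z=.06)
for q in [(35,48),(16,155),(400,97),(380,213)]: print('corner',np.round(onz(T,(180+q[0]*.3,180+q[1]*.3),.06),3))
wxyz=o['tool_rot'];R=Ro.from_quat(np.roll(wxyz,-1)).as_matrix()
print('tool R\n',R.round(3)); E=W[2]; cp=-E[:3,:3].T@E[:3,3]
print('cam in tool',(R.T@(cp-o['eef_pos'])).round(4),'\n',(R.T@E[:3,:3].T).round(3),'f',W[0][0,0])
E
```

```text
0.5 [0.2032 0.6437 0.2313] [-0.      0.1523  0.9883 -0.    ] 1.0008353850070364
tail tri (array([0.55777205, 0.24976527, 0.16550349]), [np.float64(0.0003585815803052125), np.float64(0.00035858158030531846)]) top@.167 [0.55711772 0.24956453 0.167     ] side [0.55703497 0.24724439 0.167     ]
other [0.563 0.314 0.106]
other [0.536 0.173 0.13 ]
other [0.528 0.106 0.14 ]
corner [0.617 0.359 0.06 ]
corner [0.529 0.37  0.06 ]
corner [0.58  0.062 0.06 ]
corner [0.486 0.076 0.06 ]
tool R
 [[-0.954  0.301 -0.   ]
 [ 0.301  0.954 -0.   ]
 [ 0.    -0.    -1.   ]]
cam in tool [ 8.480e-02  1.000e-04 -1.434e-01] 
 [[-0.    -0.945 -0.326]
 [ 1.    -0.     0.   ]
 [-0.    -0.326  0.945]] f 426.3040875891462
```

```bash
cat >> h.py <<'E'
from scipy.spatial.transform import Rotation as Ro
def tool():
    o=monitor.get_obs(); return np.array(o['eef_pos']),Ro.from_quat(np.roll(o['tool_rot'],-1)).as_matrix(),o
def Rfrom(zt,yt):
    z=np.array(zt,float);z/=np.linalg.norm(z);y=np.array(yt,float);y-=z*(y@z);y/=np.linalg.norm(y)
    return np.column_stack([np.cross(y,z),y,z])
def plan(P,Rt):
    p,R,o=tool(); d=R.T@(np.array(P)-p); w=Ro.from_matrix(R.T@Rt).as_rotvec()
    print('t',round(o['t'],2),'shift/.2',(d/.2).round(3),'turn/pi',(w/np.pi).round(4),'rows>=',round(np.linalg.norm(d)/.0417,1),round(np.degrees(np.linalg.norm(w))/7.16,1))
def yaw(a): a=np.radians(a); return [np.cos(a),np.sin(a),0]
E
python3 - <<'E'
from h import *
plan([.32,.515,.30],Rfrom([0,0,-1],yaw(46)))
p,R,o=tool();print(R.T@(np.array([.32,.515,.3])-p))
E
```

```text
t 0.5 shift/.2 [-0.751 -0.438 -0.344] turn/pi [-0.      0.      0.1471] rows>= 4.5 3.7
[-0.15010824 -0.08755149 -0.06872081]
```

Call:
jog_arm([
  {"x": -0.75,"y": -0.44,"z": -0.34,"wz": 0.147},
  {"x": -0.75,"y": -0.44,"z": -0.34,"wz": 0.147},
  {"x": -0.75,"y": -0.44,"z": -0.34,"wz": 0.147},
  {"x": -0.75,"y": -0.44,"z": -0.34,"wz": 0.147},
  {"x": -0.75,"y": -0.44,"z": -0.34,"wz": 0.147},
], hand=1, grip_force=60)

```text
invalid input at $.plan[0]: expected keys x, y, z, wx, wy, wz
```

```bash
python3 - <<'E'
from h import *
plan([.45,.38,.30],Rfrom([0,0,-1],yaw(18)))
E
```

```text
t 0.5 shift/.2 [-1.574 -0.886 -0.344] turn/pi [-0.      0.      0.3026] rows>= 8.8 7.6
```

Call:
jog_arm([
  {"x": -0.75,"y": -0.44,"z": -0.34,"wx": 0,"wy": 0,"wz": 0.147},
  {"x": -0.75,"y": -0.44,"z": -0.34,"wx": 0,"wy": 0,"wz": 0.147},
  {"x": -0.75,"y": -0.44,"z": -0.34,"wx": 0,"wy": 0,"wz": 0.147},
  {"x": -0.75,"y": -0.44,"z": -0.34,"wx": 0,"wy": 0,"wz": 0.147},
  {"x": -0.75,"y": -0.44,"z": -0.34,"wx": 0,"wy": 0,"wz": 0.147},
], hand=1, grip_force=60)

```text
t: 0.92
eef_pos: [0.3248, 0.5108, 0.3018]
tool_rot: [0.001, 0.38, 0.925, 0.001]
contact_force: [0.8, 0.1, 0.8]
gripper_width: 1.0
```

```bash
python3 - <<'E'
from h import *
plan([.45,.38,.30],Rfrom([0,0,-1],yaw(18)))
E
```

```text
t 0.92 shift/.2 [-0.905 -0.026  0.01 ] turn/pi [0.0011 0.0002 0.1522] rows>= 4.3 3.8
```

Call:
jog_arm([
  {"x": -0.9,"y": -0.03,"z": 0.01,"wx": 0,"wy": 0,"wz": 0.152},
  {"x": -0.9,"y": -0.03,"z": 0.01,"wx": 0,"wy": 0,"wz": 0.152},
  {"x": -0.9,"y": -0.03,"z": 0.01,"wx": 0,"wy": 0,"wz": 0.152},
  {"x": -0.9,"y": -0.03,"z": 0.01,"wx": 0,"wy": 0,"wz": 0.152},
  {"x": -0.9,"y": -0.03,"z": 0.01,"wx": 0,"wy": 0,"wz": 0.152},
])

```text
t: 1.33
eef_pos: [0.4529, 0.3746, 0.3007]
tool_rot: [0.002, 0.593, 0.805, 0.002]
contact_force: [-0.1, -0.8, 0.4]
gripper_width: 1.003
```

```bash
python3 - <<'E'
from h import *
plan([.557,.249,.27],Rfrom([0,0,-1],yaw(-8)))
E
```

```text
t 1.33 shift/.2 [-0.754  0.309  0.157] turn/pi [0.0018 0.0002 0.1405] rows>= 4.0 3.5
```

Call:
jog_arm([
  {"x": -0.755,"y": 0.31,"z": 0.155,"wx": 0.002,"wy": 0,"wz": 0.14},
  {"x": -0.755,"y": 0.31,"z": 0.155,"wx": 0.002,"wy": 0,"wz": 0.14},
  {"x": -0.755,"y": 0.31,"z": 0.155,"wx": 0.002,"wy": 0,"wz": 0.14},
  {"x": -0.755,"y": 0.31,"z": 0.155,"wx": 0.002,"wy": 0,"wz": 0.14},
  {"x": -0.755,"y": 0.31,"z": 0.155,"wx": 0.002,"wy": 0,"wz": 0.14},
  {"x": -0.755,"y": 0.31,"z": 0.155,"wx": 0.002,"wy": 0,"wz": 0.14},
  {"x": -0.755,"y": 0.31,"z": 0.155,"wx": 0.002,"wy": 0,"wz": 0.14},
])

```text
t: 1.92
eef_pos: [0.5571, 0.2489, 0.2703]
tool_rot: [-0.0, 0.754, 0.657, -0.001]
contact_force: [-0.6, 1.1, 0.3]
gripper_width: 0.999
```

```bash
python3 - <<'E'
from h import *
p,R,o=tool();W=cal('wrist');print(o['t'],p.round(4),R.round(3))
im=snap('wrist','w1.png')
print(finder.place_of('wrist','torch'),finder.find_in('wrist','torch'))
# project the vertical torch axis guesses
print(proj(W,[[.557,.249,.167],[.557,.249,.06]]).round(1))
E
```

```text
1.9167 [0.5571 0.2489 0.2703] [[ 0.138  0.99  -0.001]
 [ 0.99  -0.138 -0.   ]
 [-0.001 -0.001 -1.   ]]
[{'location': [320.7, 183.7], 'confidence': 0.76}, {'location': [324.9, 253.5], 'confidence': 0.48}] [{'bbox': [302.7, 173.5, 37.1, 80.1], 'confidence': 0.85}, {'bbox': [303.3, 253.3, 37.5, 75.4], 'confidence': 0.27}]
[[319.4 240.1]
 [319.3 199.2]]
```

View pics/w1.png

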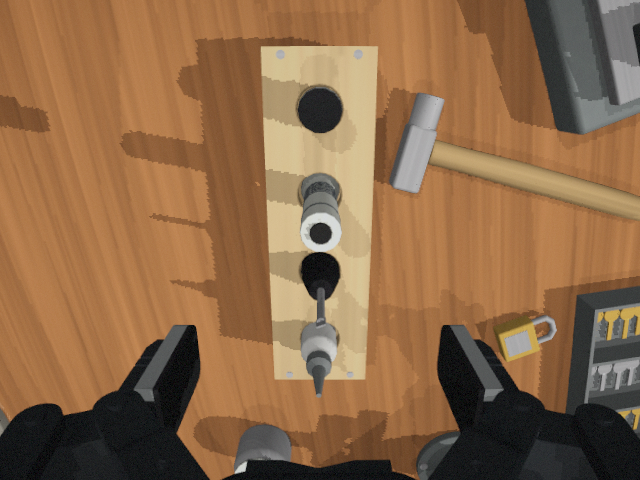

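The torch tail is at (320.5,232.5) in the wrist view, with the jaws properly straddling the caddy. My estimate projects 7 px lower, so I'll correct it.

```bash
python3 - <<'E'
from h import *
W=cal('wrist'); t=onz(W,(320.5,232.5),.167); print(t, 'deck hole jar@.106',onz(W,(320,109),.106),'neck at deck?',onz(W,(320.5,180),.012))
for q in [(261,46),(378,46),(275,380),(365,380)]: print(onz(W,q,.06).round(4))
plan([t[0],t[1],.114],Rfrom([0,0,-1],yaw(-8)))
E
```

```text
[0.55747478 0.25572072 0.167     ] deck hole jar@.106 [0.56668228 0.32566164 0.106     ] neck at deck? [0.55831825 0.25817604 0.012     ]
[0.5279 0.3774 0.06  ]
[0.6172 0.3653 0.06  ]
[0.4877 0.0741 0.06  ]
[0.5769 0.0621 0.06  ]
t 2.07 shift/.2 [0.025 0.003 0.783] turn/pi [-0.0003 -0.0001  0.0016] rows>= 3.8 0.0
```

Call:
jog_arm([
  {"x": 0.03,"y": 0,"z": 0.2,"wx": 0,"wy": 0,"wz": 0.002},
  {"x": 0.03,"y": 0,"z": 0.4,"wx": 0,"wy": 0,"wz": 0.002},
  {"x": 0.03,"y": 0,"z": 0.6,"wx": 0,"wy": 0,"wz": 0.002},
  {"x": 0.03,"y": 0,"z": 0.72,"wx": 0,"wy": 0,"wz": 0.002},
  {"x": 0.03,"y": 0,"z": 0.8,"wx": 0,"wy": 0,"wz": 0.002},
  {"x": 0.03,"y": 0,"z": 0.8,"wx": 0,"wy": 0,"wz": 0.002},
  {"x": 0.03,"y": 0,"z": 0.8,"wx": 0,"wy": 0,"wz": 0.002},
])

```text
t: 2.65
eef_pos: [0.5561, 0.2581, 0.1103]
tool_rot: [-0.001, 0.754, 0.656, -0.001]
contact_force: [0.2, -0.2, 0.8]
gripper_width: 1.001
```

Call:
jog_arm([
  {"x": 0,"y": 0,"z": 0,"wx": 0,"wy": 0,"wz": 0},
  {"x": 0,"y": 0,"z": 0,"wx": 0,"wy": 0,"wz": 0},
  {"x": 0,"y": 0,"z": 0,"wx": 0,"wy": 0,"wz": 0},
  {"x": 0,"y": 0,"z": 0,"wx": 0,"wy": 0,"wz": 0},
  {"x": 0,"y": 0,"z": 0,"wx": 0,"wy": 0,"wz": 0},
  {"x": 0,"y": 0,"z": 0,"wx": 0,"wy": 0,"wz": 0},
  {"x": 0,"y": 0,"z": 0,"wx": 0,"wy": 0,"wz": 0},
  {"x": 0,"y": 0,"z": 0,"wx": 0,"wy": 0,"wz": 0},
  {"x": 0,"y": 0,"z": 0,"wx": 0,"wy": 0,"wz": 0},
  {"x": 0,"y": 0,"z": 0,"wx": 0,"wy": 0,"wz": 0},
], hand=-1, grip_force=70)

```text
t: 3.48
eef_pos: [0.5571, 0.2583, 0.1112]
tool_rot: [-0.0, 0.754, 0.656, 0.0]
contact_force: [1.1, 1.0, 6.5]
gripper_width: 0.282
```

Call:
jog_arm([
  {"x": 0,"y": 0,"z": -0.1,"wx": 0,"wy": 0,"wz": 0},
  {"x": 0,"y": 0,"z": -0.2,"wx": 0,"wy": 0,"wz": 0},
  {"x": 0,"y": 0,"z": -0.32,"wx": 0,"wy": 0,"wz": 0},
  {"x": 0,"y": 0,"z": -0.44,"wx": 0,"wy": 0,"wz": 0},
  {"x": 0,"y": 0,"z": -0.56,"wx": 0,"wy": 0,"wz": 0},
  {"x": 0,"y": 0,"z": -0.7,"wx": 0,"wy": 0,"wz": 0},
  {"x": 0,"y": 0,"z": -0.85,"wx": 0,"wy": 0,"wz": 0},
  {"x": 0,"y": 0,"z": -1,"wx": 0,"wy": 0,"wz": 0},
  {"x": 0,"y": 0,"z": -1,"wx": 0,"wy": 0,"wz": 0},
])

```text
t: 4.23
eef_pos: [0.5593, 0.2587, 0.3169]
tool_rot: [0.0, 0.755, 0.656, 0.004]
contact_force: [0.8, -0.0, -1.8]
gripper_width: 0.28
```

```bash
python3 - <<'E'
from h import *
p,R,o=tool();print(o['t'],p.round(4),R.round(3).tolist(),o['gripper_width'],np.round(o['contact_force'],1),np.round(o['q'],2))
plan([.58,.09,.33],Rfrom([0,0,-1],yaw(-8)))
plan([.60,-.0,.33],Rfrom([0,0,-1],yaw(-8)))
E
```

```text
4.2333 [0.5593 0.2587 0.3169] [[0.139, 0.99, 0.007], [0.99, -0.139, 0.006], [0.006, 0.006, -1.0]] 0.27976621943506297 [ 0.8 -0.  -1.8] [-0.9   0.33  0.48  1.63 -0.16  1.22 -0.52]
t 4.23 shift/.2 [-0.821  0.22  -0.07 ] turn/pi [ 0.0018 -0.002   0.0001] rows>= 4.1 0.1
t 4.23 shift/.2 [-1.252  0.382 -0.071] turn/pi [ 0.0018 -0.002   0.0001] rows>= 6.3 0.1
```

Call:
jog_arm([
  {"x": -0.5,"y": 0.11,"z": -0.1,"wx": 0.002,"wy": -0.002,"wz": 0},
  {"x": -0.95,"y": 0.23,"z": -0.11,"wx": 0.002,"wy": -0.002,"wz": 0},
  {"x": -1,"y": 0.24,"z": -0.11,"wx": 0.002,"wy": -0.002,"wz": 0},
  {"x": -1,"y": 0.24,"z": -0.11,"wx": 0.002,"wy": -0.002,"wz": 0},
  {"x": -1,"y": 0.24,"z": -0.11,"wx": 0.002,"wy": -0.002,"wz": 0},
  {"x": -1,"y": 0.24,"z": -0.11,"wx": 0.002,"wy": -0.002,"wz": 0},
  {"x": -1,"y": 0.24,"z": -0.11,"wx": 0.002,"wy": -0.002,"wz": 0},
])

```text
t: 4.82
eef_pos: [0.5784, 0.0501, 0.3374]
tool_rot: [-0.0, 0.757, 0.654, -0.001]
contact_force: [-0.8, 0.2, -2.3]
gripper_width: 0.28
```

```bash
python3 - <<'E'
from h import *
W=cal('wrist');p,R,o=tool();print(o['t'],p.round(4))
snap('wrist','wA.png');np.savez('wA.npz',K=W[0],d=W[1],E=W[2])
k=[.638,-.115,.15]
print('pred key',proj(W,k).round(0),finder.place_of('wrist','keyhole'))
plan([.63,-.19,.34],Rfrom([0,0,-1],yaw(-8)))
plan([.61,-.02,.34],Rfrom([0,0,-1],yaw(-8)))
E
```

```text
4.8167 [0.5784 0.0501 0.3374]
pred key [[409. 369.]] [{'location': [407.7, 374.3], 'confidence': 0.79}]
t 4.92 shift/.2 [-1.176  0.426 -0.017] turn/pi [-0.0008 -0.0001  0.0002] rows>= 6.0 0.0
t 4.92 shift/.2 [-0.348  0.209 -0.016] turn/pi [-0.0008 -0.0001  0.0002] rows>= 1.9 0.0
```

Call:
jog_arm([
  {"x": -0.5,"y": 0.15,"z": -0.05,"wx": 0,"wy": 0,"wz": 0},
  {"x": -0.95,"y": 0.27,"z": -0.05,"wx": 0,"wy": 0,"wz": 0},
  {"x": -1,"y": 0.27,"z": -0.05,"wx": 0,"wy": 0,"wz": 0},
  {"x": -1,"y": 0.27,"z": -0.05,"wx": 0,"wy": 0,"wz": 0},
  {"x": -1,"y": 0.27,"z": -0.05,"wx": 0,"wy": 0,"wz": 0},
  {"x": -1,"y": 0.27,"z": -0.05,"wx": 0,"wy": 0,"wz": 0},
  {"x": -1,"y": 0.27,"z": -0.05,"wx": 0,"wy": 0,"wz": 0},
])

```text
t: 5.5
eef_pos: [0.6037, -0.1525, 0.3459]
tool_rot: [-0.001, 0.756, 0.655, -0.002]
contact_force: [1.1, 0.5, -1.8]
gripper_width: 0.277
```

```bash
python3 - <<'E'
from h import *
W=cal('wrist');p,R,o=tool();print(o['t'],p.round(4))
b=snap('wrist','wB.png');np.savez('wB.npz',K=W[0],d=W[1],E=W[2])
l=finder.place_of('wrist','keyhole');print(l, proj(W,[.638,-.115,.15]).round(0))
A=np.load('wA.npz');A=(A['K'],A['d'],A['E'])
rs=[ray(A,(407.7,374.3)),ray(W,l[0]['location'])]
print(tri(rs),tri(rs+[ray(cal('side'),(415,249)),ray(cal('top'),(370,179))]))
a=cv2.imread('pics/wA.png');b=b[:,:,::-1]
def cr(im,c,s): 
    x,y=int(c[0]-s),int(c[1]-s*.75); x=min(max(x,0),640-2*s);y=min(max(y,0),480-int(1.5*s)); print('org',x,y); return cv2.resize(im[y:y+int(1.5*s),x:x+2*s],(600,450) if s>60 else (400,300),interpolation=cv2.INTER_CUBIC)
u=np.hstack([cr(a,(408,374),60),cr(b,l[0]['location'],60)]); v=cv2.resize(b,(400,300))
cv2.imwrite('pics/c2.png',np.vstack([u,np.hstack([v,cv2.resize(a,(400,300))])]))
E
```

```text
5.5 [ 0.6037 -0.1525  0.3459]
[{'location': [358.5, 154.8], 'confidence': 0.62}] [[357. 152.]]
(array([ 0.63725699, -0.11712336,  0.15506863]), [np.float64(0.001582045893996927), np.float64(0.001582045893997101)]) (array([ 0.63759713, -0.11531987,  0.15934404]), [np.float64(0.0026454005182348973), np.float64(0.001373863932366318), np.float64(0.0013401125189683343), np.float64(0.0007357392277264108)])
org 348 329
org 298 109
```

View pics/c2.png

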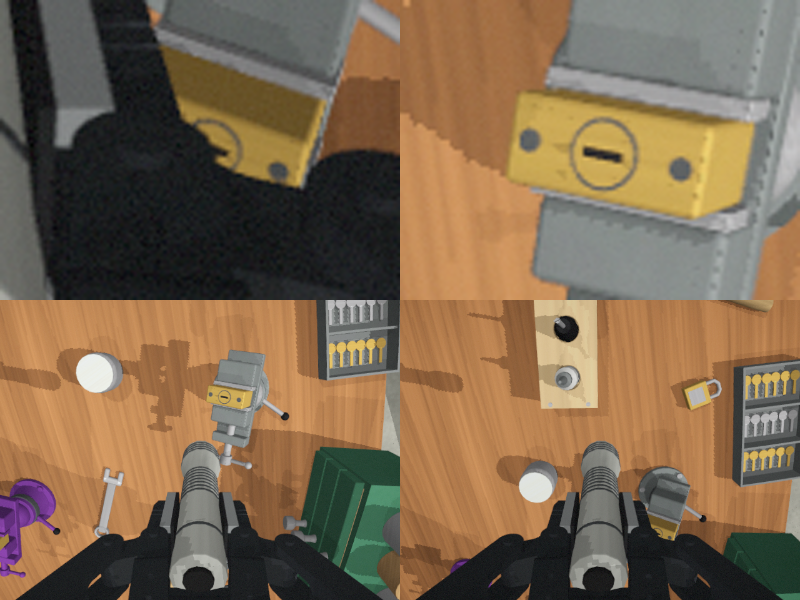

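View B shows the padlock face clearly, with the keyhole at (358.9,154.9). It also shows the torch held straight in the jaws. I'll fit the face pose (keyhole position, yaw, tilt) to the corners and use h = 62+100·cosθ as a check.

```bash
cat > fit.py <<'E'
from h import *
from scipy.optimize import least_squares
def frame(yw,th):  # horizontal lean direction azimuth yw(vice +x), tilt th toward -x
    h=np.array([np.cos(yw),np.sin(yw),0]);u=np.array([0,0,1.])
    n=u*np.cos(th)-h*np.sin(th); x=h*np.cos(th)+u*np.sin(th); return x,np.cross(n,x),n
def ld(f): A=np.load(f); return (A['K'],A['d'],A['E'])
def model(v):
    x,y,n=frame(v[3],v[4]);k=v[:3]
    return {'c':k,'pp':k+.025*x+.011*y,'pm':k+.025*x-.011*y,'mp':k-.025*x+.011*y,'mm':k-.025*x-.011*y}
def fit(obs,prior=True):
    def f(v):
        m=model(v);r=[]
        for C,pts,s in obs:
            for n,px in pts.items(): r+=list((proj(C,m[n])[0]-px)/s)
        if prior: r.append((v[2]-.062-.1*np.cos(v[4]))/.0015)
        return np.array(r)
    s=least_squares(f,[.638,-.116,.155,-.14,.45]); v=s.x
    print('key',v[:3].round(4),'yaw,tilt',np.degrees(v[3:]).round(2),'rms',np.sqrt(np.mean(s.fun**2)).round(2),'sd',(np.sqrt(np.diag(np.linalg.inv(s.jac.T@s.jac)))).round(4),'h(th)',round(.062+.1*np.cos(v[4]),4)); return s
def sc(org,d): return {n:np.array(org)+.3*np.array(p)+.0 for n,p in d.items()}
E
cat > obs.py <<'E'
from fit import *
B=(ld('wB.npz'),sc((298,109),{'c':(203,153),'mp':(118,92),'pp':(308,128),'pm':(297,217),'mm':(108,178)}),.7)
A=(ld('wA.npz'),sc((348,329),{'pp':(311,138),'pm':(303,187)}),1.)
Sd=(cal('side'),{'c':np.array([415,249])},2.);Td=(cal('top'),{'c':np.array([370,179])},2.)
# finer from the enlarged crop c1: side org(385,225) scale .25 ; top org (335,145) scale .2
E
python3 - <<'E'
from obs import *
for o in ([B],[A,B],[A,B,Sd,Td]):
    fit(o,False);s=fit(o)
print(s.fun.round(1))
n=frame(*s.x[3:])[2];k=s.x[:3]
P=k+n*(.1+.155-.038-.019); print('n',n.round(3),'TCP est',P)
plan(P+n*.05,Rfrom(-n,yaw(-8)))
E
```

```text
key [ 0.641  -0.1202  0.1351] yaw,tilt [-15.55  24.45] rms 0.67 sd [0.0007 0.0013 0.0083 0.0142 0.0769] h(th) 0.153
key [ 0.6399 -0.1182  0.1481] yaw,tilt [-14.86  30.13] rms 0.82 sd [0.0003 0.0003 0.0015 0.0116 0.0217] h(th) 0.1485
key [ 0.6405 -0.1186  0.146 ] yaw,tilt [-14.76  26.73] rms 1.76 sd [0.0003 0.0003 0.0012 0.0116 0.0277] h(th) 0.1513
key [ 0.6404 -0.1182  0.1475] yaw,tilt [-14.29  28.59] rms 1.81 sd [0.0003 0.0003 0.001  0.0111 0.0218] h(th) 0.1498
key [ 0.6404 -0.1183  0.1471] yaw,tilt [-14.65  26.7 ] rms 1.73 sd [0.0003 0.0003 0.0012 0.0115 0.0276] h(th) 0.1513
key [ 0.6403 -0.1181  0.1482] yaw,tilt [-14.27  28.26] rms 1.74 sd [0.0003 0.0003 0.001  0.0111 0.0219] h(th) 0.1501
[-1.3 -0.9 -3.8  4.2  1.2 -0.2  0.  -0.5  1.8 -2.5  0.2  0.  -0.2  1.2
  0.3  2.7  0.4  0.2 -1.3]
n [-0.459  0.117  0.881] TCP est [ 0.54946461 -0.09495669  0.32260976]
t 5.6 shift/.2 [ 0.241 -0.426 -0.103] turn/pi [-0.1573 -0.019  -0.0035] rows>= 2.4 4.0
```

Call:
jog_arm([
  {"x": 0,"y": 0.4,"z": 0.05,"wx": 0,"wy": 0,"wz": 0},
  {"x": 0,"y": 0.8,"z": 0.1,"wx": 0,"wy": 0,"wz": 0},
  {"x": 0,"y": 0.85,"z": 0.1,"wx": 0,"wy": 0,"wz": 0},
  {"x": 0,"y": 0.85,"z": 0.1,"wx": 0,"wy": 0,"wz": 0},
  {"x": 0,"y": 0.85,"z": 0.1,"wx": 0,"wy": 0,"wz": 0},
  {"x": 0,"y": 0.85,"z": 0.1,"wx": 0,"wy": 0,"wz": 0},
  {"x": 0,"y": 0.85,"z": 0.1,"wx": 0,"wy": 0,"wz": 0},
])

```text
t: 6.18
eef_pos: [0.773, -0.1687, 0.3233]
tool_rot: [-0.003, 0.752, 0.659, -0.002]
contact_force: [0.4, -0.9, -0.9]
gripper_width: 0.276
```

```bash
python3 - <<'E'
from obs import *
W=cal('wrist');p,R,o=tool();print(o['t'],p.round(4),np.round(o['q'],2))
im=snap('wrist','wC.png')[:,:,::-1];np.savez('wC.npz',K=W[0],d=W[1],E=W[2])
print([(l['location'],l['confidence']) for l in finder.place_of('wrist','keyhole')], proj(W,[.6403,-.1181,.1482]).round(0))
c=proj(W,[.6403,-.1181,.1482])[0]; x,y=int(c[0]-50),max(0,int(c[1]-37)); print('org',x,y)
u=cv2.resize(im[y:y+75,x:x+100],(800,600),interpolation=cv2.INTER_CUBIC)
cv2.imwrite('pics/c3.png',u)
E
```

```text
6.1833 [ 0.773  -0.1687  0.3233] [-0.17  0.7   0.6   1.11 -0.38  1.44  0.24]
[([134.4, 168.2], 0.58)] [[139. 169.]]
org 89 132
```

View pics/c3.png

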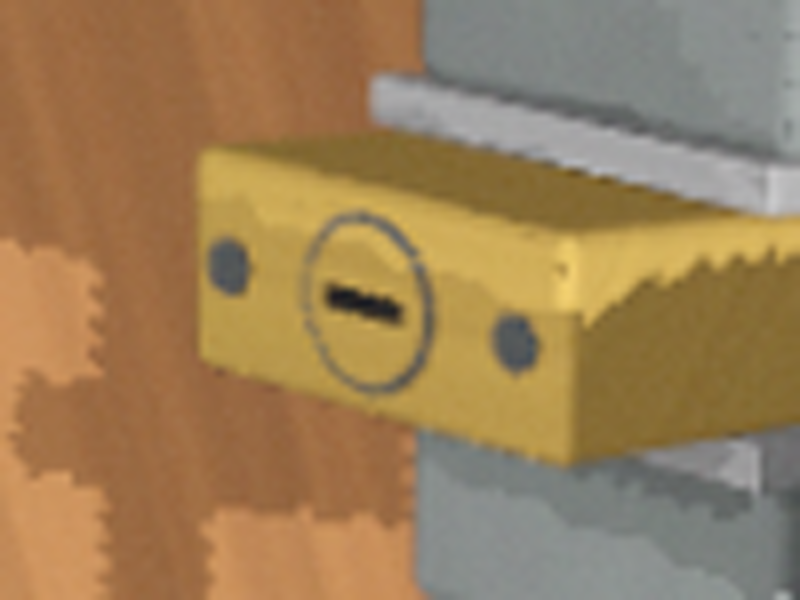

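View C (crop scale 1/8, origin 89,132) shows the face obliquely. The corners are at crop (203,152), (203,362), (572,466) and (575,238), with the keyhole at (368,302).

```bash
sed -i 's/^def sc.*/def sc(org,d,s=.3): return {n:np.array(org)+s*(np.array(p)+.5)-.5 for n,p in d.items()}/' fit.py
cat >> obs.py <<'E'
Cc=(ld('wC.npz'),sc((89,132),{'c':(368,302),'mp':(203,152),'mm':(203,362),'pm':(572,466),'pp':(575,238)},.125),.6)
E
python3 - <<'E'
from obs import *
for o in ([Cc],[B,Cc],[A,B,Cc],[A,B,Cc,Sd,Td]):
    fit(o,False);s=fit(o)
print(s.fun.round(1))
E
```

```text
key [ 0.6328 -0.1191  0.1376] yaw,tilt [-15.69  23.76] rms 0.88 sd [0.003  0.0007 0.0066 0.0106 0.0226] h(th) 0.1535
key [ 0.639  -0.1177  0.1512] yaw,tilt [-15.14  26.03] rms 1.07 sd [0.0007 0.0002 0.0014 0.0092 0.0108] h(th) 0.1519
key [ 0.6393 -0.1175  0.1517] yaw,tilt [-15.14  26.68] rms 1.25 sd [0.0002 0.0002 0.0006 0.0071 0.0107] h(th) 0.1514
key [ 0.6393 -0.1175  0.1516] yaw,tilt [-15.14  26.64] rms 1.22 sd [0.0002 0.0002 0.0006 0.0071 0.0101] h(th) 0.1514
key [ 0.6394 -0.1175  0.1511] yaw,tilt [-14.73  25.92] rms 1.88 sd [0.0002 0.0002 0.0005 0.007  0.0106] h(th) 0.1519
key [ 0.6394 -0.1175  0.1512] yaw,tilt [-14.71  26.01] rms 1.84 sd [0.0002 0.0002 0.0005 0.007  0.0101] h(th) 0.1519
key [ 0.6394 -0.1175  0.1512] yaw,tilt [-14.72  25.94] rms 1.78 sd [0.0002 0.0002 0.0005 0.007  0.0106] h(th) 0.1519
key [ 0.6394 -0.1174  0.1513] yaw,tilt [-14.71  26.01] rms 1.76 sd [0.0002 0.0002 0.0005 0.007  0.0101] h(th) 0.1519
[-0.8  0.7 -3.6  5.9  0.5  0.2 -1.6 -0.6  2.1 -2.   0.1  0.8 -2.1  1.5
  2.8 -0.3 -0.4 -1.8  0.5  1.   0.1  0.1  0.  -2.   0.1  2.1  0.4  0.2
 -0.4]
```

```bash
cat >> fit.py <<'E'
KEY=np.array([.6393,-.1175,.1515]); X,Y,N=frame(np.radians(-15),np.radians(26.2))
RT=Rfrom(-N,yaw(-15))
OFF=np.array([-.003,0,.099]) # lens centre in tool frame
def tcp(gap): return KEY+gap*N-RT@OFF
E
python3 - <<'E'
from fit import *
print(N,tcp(.14)); p,R,o=tool()
plan((p+tcp(.14))/2+[0,0,.03],RT)
E
```

```text
[-0.42646191  0.11427012  0.89725837] [ 0.53815206 -0.08729166  0.36594475]
t 6.28 shift/.2 [ 0.127 -0.609 -0.248] turn/pi [-0.1466 -0.0098  0.0396] rows>= 3.2 3.8
```

Call:
jog_arm([
  {"x": 0.03,"y": -0.1,"z": -0.15,"wx": -0.03,"wy": -0.002,"wz": 0.008},
  {"x": 0.06,"y": -0.3,"z": -0.25,"wx": -0.07,"wy": -0.005,"wz": 0.02},
  {"x": 0.13,"y": -0.6,"z": -0.25,"wx": -0.11,"wy": -0.007,"wz": 0.03},
  {"x": 0.13,"y": -0.61,"z": -0.25,"wx": -0.147,"wy": -0.01,"wz": 0.04},
  {"x": 0.13,"y": -0.61,"z": -0.25,"wx": -0.147,"wy": -0.01,"wz": 0.04},
  {"x": 0.13,"y": -0.61,"z": -0.25,"wx": -0.147,"wy": -0.01,"wz": 0.04},
])

```text
t: 6.78
eef_pos: [0.6475, -0.1254, 0.3736]
tool_rot: [0.176, 0.773, 0.593, 0.14]
contact_force: [-0.8, -0.4, -1.3]
gripper_width: 0.274
```

```bash
python3 - <<'E'
from fit import *
p,R,o=tool();print(p)
plan(tcp(.14),RT)
E
```

```text
[ 0.64749016 -0.12538195  0.37363706]
t 6.78 shift/.2 [ 0.043 -0.536 -0.218] turn/pi [-0.0013 -0.0024 -0.0006] rows>= 2.8 0.1
```

Call:
jog_arm([
  {"x": 0.02,"y": -0.18,"z": -0.08,"wx": -0.001,"wy": -0.002,"wz": 0},
  {"x": 0.03,"y": -0.36,"z": -0.16,"wx": -0.001,"wy": -0.002,"wz": 0},
  {"x": 0.04,"y": -0.5,"z": -0.21,"wx": -0.001,"wy": -0.002,"wz": 0},
  {"x": 0.043,"y": -0.536,"z": -0.218,"wx": -0.001,"wy": -0.002,"wz": 0},
  {"x": 0.043,"y": -0.536,"z": -0.218,"wx": -0.001,"wy": -0.002,"wz": 0},
  {"x": 0.043,"y": -0.536,"z": -0.218,"wx": -0.001,"wy": -0.002,"wz": 0},
  {"x": 0.043,"y": -0.536,"z": -0.218,"wx": -0.001,"wy": -0.002,"wz": 0},
])

```text
t: 7.37
eef_pos: [0.5395, -0.0881, 0.3673]
tool_rot: [0.18, 0.774, 0.592, 0.139]
contact_force: [-0.1, 0.7, -2.4]
gripper_width: 0.278
```

```bash
python3 - <<'E'
from fit import *
W=cal('wrist');p,R,o=tool();print(o['t'],p.round(4),np.round(o['q'],2),(R[:,2]+N).round(4))
im=np.ascontiguousarray(snap('wrist','wD.png')[:,:,::-1]);np.savez('wD.npz',K=W[0],d=W[1],E=W[2],p=p,R=R)
print('pred',proj(W,KEY).round(1),[(l['location'],l['confidence']) for l in finder.place_of('wrist','keyhole')])
a=np.linspace(0,2*np.pi,60)
big=cv2.resize(im,None,fx=3,fy=3,interpolation=cv2.INTER_CUBIC)
def ring(z,r,col):
    P=np.array([p+R@(np.array([OFF[0]+r*np.cos(t),r*np.sin(t),z])) for t in a]); q=(proj(W,P)+.5)*3-.5
    for u in q[::2]: cv2.circle(big,tuple(int(round(c)) for c in u),1,col,-1)
ring(.099,.017,(0,0,255));ring(.069,.017,(0,255,0));ring(-.056,.013,(255,0,0))
m=model([*KEY,np.radians(-15),np.radians(26.2)])
for q in m.values(): cv2.circle(big,tuple(int(round(c)) for c in (proj(W,q)[0]+.5)*3-.5),2,(0,0,255),-1)
c=proj(W,KEY)[0];y0=int(max(0,(c[1]-50)*3));cv2.imwrite('pics/c4.png',big[y0:y0+600,560:1360]);print('y0',y0)
tl=proj(W,p+R@np.array([-.003,0,-.056]))[0];print('tail',tl)
E
```

```text
7.3667 [ 0.5395 -0.0881  0.3673] [-0.75 -0.17  0.65  2.05  0.35  0.82 -0.54] [0.0014 0.0012 0.0005]
pred [[316.4 194.9]] [([317.2, 196.1], 0.9)]
y0 434
tail [319.08638919 444.64992618]
```

View pics/c4.png

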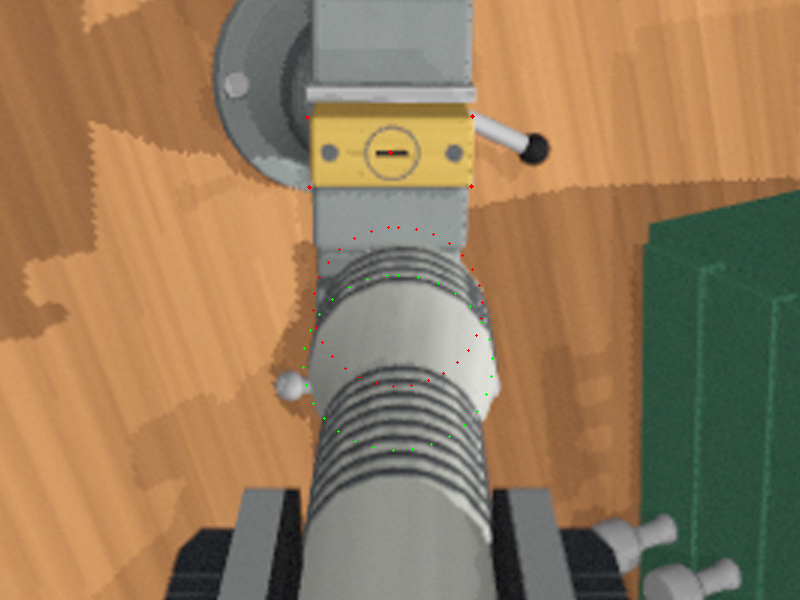

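The keyhole prediction matches to 0.5 px. The torch head is about 6 px lower and 1 px to the right of prediction, so the torch sits slightly off in the grip. I'll look at the tail and fit the torch's axis in the tool frame.

```bash
python3 - <<'E'
from fit import *
im=cv2.imread('pics/wD.png'); x0,y0=230,280
b=cv2.resize(im[y0:480,x0:410],None,fx=3,fy=3,interpolation=cv2.INTER_CUBIC)
A=ld('wD.npz');z=np.load('wD.npz');p,R=z['p'],z['R']
for zz,r,col in ((-.056,.013,(0,0,255)),(0,.013,(0,255,0))):
    for t in np.linspace(0,2*np.pi,40):
        q=proj(A,p+R@np.array([-.003+r*np.cos(t),r*np.sin(t),zz]))[0]; cv2.circle(b,(int((q[0]-x0+.5)*3),int((q[1]-y0+.5)*3)),1,col,-1)
cv2.imwrite('pics/c5.png',b)
E
```

```text
(no output)
```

View pics/c5.png

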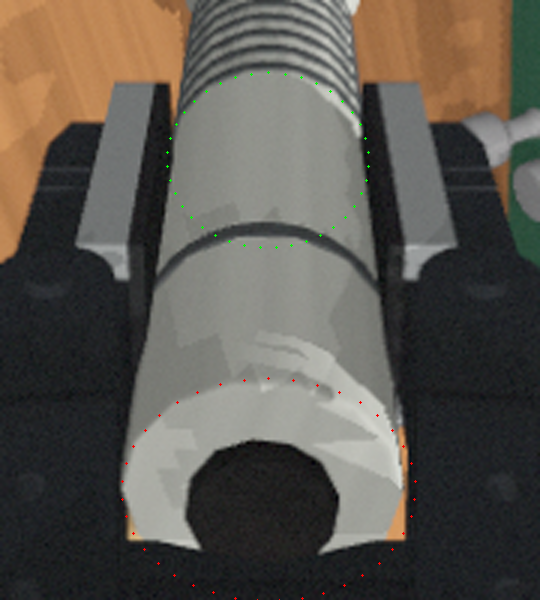

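```bash
cat > torch.py <<'E'
from fit import *
z=np.load('wD.npz');A=ld('wD.npz');p,R=z['p'],z['R'];t=np.linspace(0,2*np.pi,90)
def ring(v,s,r):  # v: lens x,y,z ; tail-ward tilt slopes ; s distance from lens
    l=np.array(v[:3]);a=np.array([v[3],v[4],-1]);a/=np.linalg.norm(a)
    e1=np.cross(a,[0,1,0]);e1/=np.linalg.norm(e1);e2=np.cross(a,e1)
    P=l+s*a+r*(np.outer(np.cos(t),e1)+np.outer(np.sin(t),e2)); return (proj(A,p+P@R.T)+.5)*3-.5
def sd(v,r0,r1,pt):
    h=cv2.convexHull(np.float32(np.vstack([ring(v,*r0),ring(v,*r1)]))); return cv2.pointPolygonTest(h,pt,True)
H=((0,.017),(.03,.017));Bd=((.042,.013),(.155,.013))
def f(v):
    r=[sd(v,*H,q) for q in ((870,799),(1057,806))]
    r+=[sd(v,*Bd,q) for q in ((868,970),(1052,970),(845,1123),(1069,1130),(813,1330),(1093,1320))]
    r+=[ring(v,0,.017)[:,1].min()-681, ring(v,.155,.013)[:,1].min()-1223]
    return np.array(r)/3
for lz in (None,.099,.103):
    w=(lambda v:np.append(f(v),0 if lz is None else (v[2]-lz)/.0003))
    s=least_squares(w,[-.005,0,.1,0,0],x_scale=[.01,.01,.01,.05,.05],diff_step=1e-3)
    print(lz,s.x.round(4),s.fun.round(1))
E
python3 torch.py; python3 - <<'E'
from fit import *
S=cal('side');im=np.ascontiguousarray(snap('side','side1.png')[:,:,::-1])
p,R,o=tool();print(p.round(4))
c=proj(S,p)[0];x,y=int(c[0]-60),int(c[1]-35);print('org',x,y)
b=cv2.resize(im[y:y+100,x:x+133],None,fx=6,fy=6,interpolation=cv2.INTER_CUBIC)
for q,col in ((p+R@np.array([-.003,0,.099]),(0,0,255)),(p+R@np.array([-.003,0,-.056]),(255,0,0)),(KEY,(0,0,255)),(KEY+.14*N,(0,255,0))):
    u=proj(S,q)[0];print(u.round(1)); cv2.circle(b,(int((u[0]-x+.5)*6),int((u[1]-y+.5)*6)),2,col,-1)
cv2.imwrite('pics/c6.png',b)
E
```

```text
None [-0.0084  0.0013  0.1031  0.008  -0.0117] [-0.7 -0.6  0.1  0.   0.3  0.5 -0.1 -0.2 -0.1  0.1  0. ]
0.099 [-0.0076  0.0013  0.0992  0.0215 -0.0111] [-0.2 -0.2  0.8  0.7  1.3  1.6  1.6  1.5  0.4  0.8  0.8]
0.103 [-0.0083  0.0013  0.103   0.0083 -0.0117] [-0.7 -0.6  0.2  0.   0.4  0.5 -0.1 -0.1 -0.1  0.1  0. ]
[ 0.5391 -0.088   0.3663]
org 309 115
[391.4 198.5]
[357.  121.2]
[415.2 253.1]
[390.7 198.6]
```

View pics/c6.png

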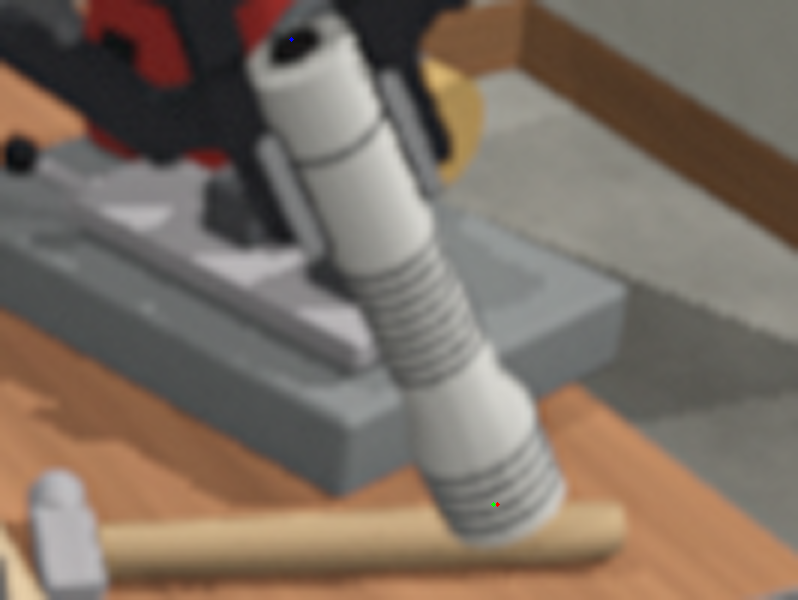

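The side view agrees: the torch is parallel to prediction and shifted about 3 mm toward −y. I'll use the fitted offset and the small tilt, and descend along the axis to the final pose.

```bash
cat >> fit.py <<'E'
OFF=np.array([-.0078,.0012,.102]); AX=np.array([.008,-.0117,-1]);AX/=np.linalg.norm(AX)
def goal(gap):
    R0=Rfrom(-N,yaw(-15)); a=R0@AX; c=np.cross(a,N); Rg=Ro.from_rotvec(c/np.linalg.norm(c)*np.arcsin(np.linalg.norm(c))).as_matrix()@R0
    return KEY+gap*N-Rg@OFF,Rg
E
python3 - <<'E'
from fit import *
plan(*goal(.13)); plan(*goal(.1))
E
```

```text
t 7.52 shift/.2 [ 0.022 -0.006  0.034] turn/pi [ 0.0036  0.0026 -0.0009] rows>= 0.2 0.1
t 7.52 shift/.2 [ 0.022 -0.006  0.184] turn/pi [ 0.0036  0.0026 -0.0009] rows>= 0.9 0.1
```

Call:
jog_arm([
  {"x": 0.022,"y": -0.006,"z": 0.034,"wx": 0.0036,"wy": 0.0026,"wz": -0.001},
  {"x": 0.022,"y": -0.006,"z": 0.09,"wx": 0.0036,"wy": 0.0026,"wz": -0.001},
  {"x": 0.022,"y": -0.006,"z": 0.14,"wx": 0.0036,"wy": 0.0026,"wz": -0.001},
  {"x": 0.022,"y": -0.006,"z": 0.17,"wx": 0.0036,"wy": 0.0026,"wz": -0.001},
  {"x": 0.022,"y": -0.006,"z": 0.184,"wx": 0.0036,"wy": 0.0026,"wz": -0.001},
  {"x": 0.022,"y": -0.006,"z": 0.184,"wx": 0.0036,"wy": 0.0026,"wz": -0.001},
  {"x": 0.022,"y": -0.006,"z": 0.184,"wx": 0.0036,"wy": 0.0026,"wz": -0.001},
  {"x": 0.022,"y": -0.006,"z": 0.184,"wx": 0.0036,"wy": 0.0026,"wz": -0.001},
  {"x": 0.022,"y": -0.006,"z": 0.184,"wx": 0.0036,"wy": 0.0026,"wz": -0.001},
])

```text
t: 8.27
eef_pos: [0.555, -0.0876, 0.3333]
tool_rot: [0.173, 0.773, 0.594, 0.138]
contact_force: [-0.5, -0.5, -1.7]
gripper_width: 0.282
```

```bash
python3 - <<'E'
from fit import *
plan(*goal(.1))
W=cal('wrist');p,R,o=tool();L=p+R@OFF;ax=R@AX
d=L-KEY;print('gap',np.linalg.norm(d),'lateral mm',1e3*np.linalg.norm(d-N*(d@N)),'angle',np.degrees(np.arccos(ax@N)),'grip',o['gripper_width'])
im=np.ascontiguousarray(snap('wrist','wE.png')[:,:,::-1])
print('key pred',proj(W,KEY),finder.place_of('wrist','keyhole'))
big=cv2.resize(im,None,fx=3,fy=3,interpolation=cv2.INTER_CUBIC)
def dot(P,c):
    for u in proj(W,P): cv2.circle(big,tuple(int(round(k)) for k in (u+.5)*3-.5),1,c,-1)
t=np.linspace(0,2*np.pi,40);e1=R[:,0];e2=R[:,1]
for s,r,c in ((0,.017,(0,0,255)),(.03,.017,(0,255,0)),(-.1,.0085,(255,0,0))): dot([L+s*ax+r*(np.cos(k)*e1+np.sin(k)*e2) for k in t],c)
cv2.imwrite('pics/c7.png',big[380:980,560:1360])
E
```

```text
t 8.27 shift/.2 [-0.    -0.001  0.002] turn/pi [ 0.0002 -0.0002  0.    ] rows>= 0.0 0.0
gap 0.10037437177364882 lateral mm 0.36298043651655854 angle 0.046537537902850735 grip 0.28221450375894086
key pred [[321.10407962 211.63763418]] [{'location': [318.5, 214.1], 'confidence': 0.95}]
```

View pics/c7.png

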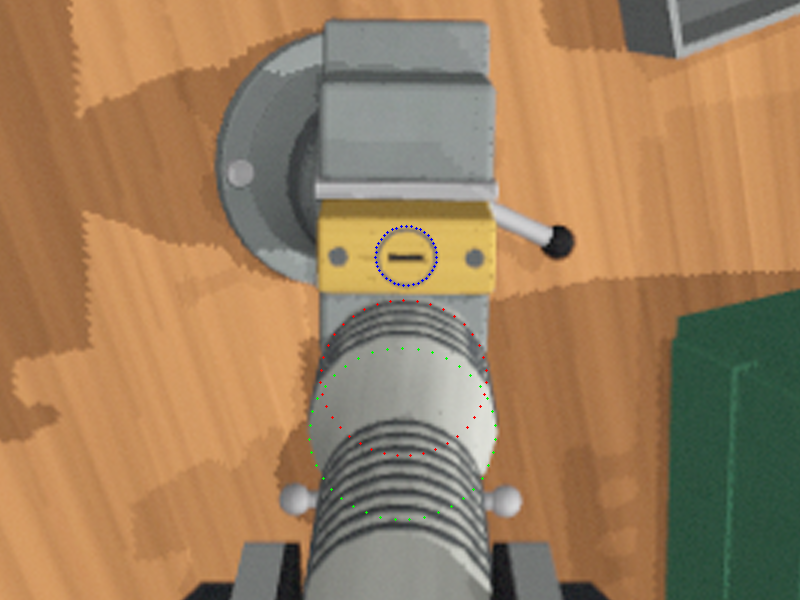

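The torch's extended axis (blue ring) lands on the plug circle at crop (406,256), and the two face screws are symmetric about it. As an independent tilt check, I'll compare the vice base with the predicted ball position (keyhole − 100 mm along the axis), then let it settle.

```bash
python3 - <<'E'
from fit import *
print('pred base',(KEY-.1*N).round(4))
for c in ('wrist','top','side'):
    cams.read_camera(c); C=cal(c)
    for l in finder.place_of(c,'vice'): print(c,l['confidence'],np.round(l['location'],1),onz(C,l['location'],0).round(3),'pred px',proj(C,(KEY-.1*N)*[1,1,0])[0].round(1))
# base disc in wE: left edge x,y -> floor
W=cal('wrist')
for q in ((217,160),(280,283),(322,31)): 
    u=np.array([(q[0]+560.5)/3-.5,(q[1]+380.5)/3-.5]); P=onz(W,u,.01); print(P.round(4), np.linalg.norm((P-(KEY-.1*N))[:2]).round(4))
E
```

```text
pred base [ 0.6819 -0.1289  0.0618]
top 0.85 [370.5 180.8] [ 0.677 -0.136  0.   ] pred px [368.1 179.2]
top 0.75 [430.6 344.4] [ 0.222 -0.297  0.   ] pred px [368.1 179.2]
side 0.83 [423.2 308.9] [ 0.677 -0.13   0.   ] pred px [424.9 307.6]
side 0.39 [401.  248.2] [0.752 0.051 0.   ] pred px [424.9 307.6]
[ 0.6316 -0.1108  0.01  ] 0.0535
[ 0.6412 -0.1654  0.01  ] 0.0547
[ 0.6847 -0.0781  0.01  ] 0.0509
```

Call:
jog_arm([
  {"x": 0,"y": 0,"z": 0,"wx": 0,"wy": 0,"wz": 0},
  {"x": 0,"y": 0,"z": 0,"wx": 0,"wy": 0,"wz": 0},
  {"x": 0,"y": 0,"z": 0,"wx": 0,"wy": 0,"wz": 0},
  {"x": 0,"y": 0,"z": 0,"wx": 0,"wy": 0,"wz": 0},
])

```text
t: 9.0
eef_pos: [0.5549, -0.0876, 0.3328]
tool_rot: [0.173, 0.773, 0.595, 0.138]
contact_force: [-1.0, -0.3, -1.9]
gripper_width: 0.281
```

```bash
python3 - <<'E'
from obs import *
g=lambda d,ox,oy:{n:(np.array([q[0]+ox,q[1]+oy])+.5)/3-.5 for n,q in d.items()}
W=cal('wrist')
D=(ld('wD.npz'),g({'c':(392,153),'mm':(312,187),'pm':(473,187)},560,434),.7)
Ee=(W,g({'c':(406,257),'mm':(319,294),'pm':(494,294)},560,380),.7)
V=[fit(o,pr).x for o in ([B,Cc,D,Ee],[A,B,Cc,D,Ee]) for pr in (False,True)]
# base circle: rim height unknown
u=[np.array([(q[0]+560.5)/3-.5,(q[1]+380.5)/3-.5]) for q in ((217,160),(225,110),(250,72),(322,31),(280,283),(240,240))]
for zr in (.005,.01,.015,.02):
    P=np.array([onz(W,k,zr)[:2] for k in u]); s=least_squares(lambda c:np.linalg.norm(P-c,axis=1)-.05,[.68,-.13]); k=V[3]
    d=s.x-k[:2]; print('rim',zr,s.x.round(4),(s.fun*1e3).round(1),'tilt',np.degrees(np.arcsin(np.linalg.norm(d)/.1)).round(1),'yaw',np.degrees(np.arctan2(d[1],d[0])).round(1))
E
```

```text
key [ 0.6394 -0.1176  0.1519] yaw,tilt [-15.04  26.7 ] rms 1.03 sd [0.0001 0.0001 0.0004 0.0064 0.0104] h(th) 0.1513
key [ 0.6394 -0.1176  0.1518] yaw,tilt [-15.04  26.64] rms 1.02 sd [0.0001 0.0001 0.0004 0.0064 0.01  ] h(th) 0.1514
key [ 0.6395 -0.1175  0.1515] yaw,tilt [-14.7  26. ] rms 1.57 sd [0.0001 0.0001 0.0003 0.0063 0.0104] h(th) 0.1519
key [ 0.6395 -0.1175  0.1515] yaw,tilt [-14.7   26.05] rms 1.55 sd [0.0001 0.0001 0.0003 0.0062 0.0099] h(th) 0.1518
rim 0.005 [ 0.6786 -0.1294] [-1.1  0.5  0.5  1.   2.3 -1.1] tilt 24.2 yaw -16.9
rim 0.01 [ 0.6774 -0.1282] [-0.9  0.6  0.5  0.6  2.  -1.2] tilt 23.2 yaw -15.7
rim 0.015 [ 0.6763 -0.127 ] [-0.8  0.7  0.4  0.2  1.6 -1.2] tilt 22.4 yaw -14.4
rim 0.02 [ 0.6751 -0.1257] [-0.6  0.8  0.4 -0.1  1.3 -1.2] tilt 21.5 yaw -13.0
```

```bash
python3 - <<'E'
from fit import *
p,R,o=tool();d=p+R@OFF-KEY;print(o['t'],np.linalg.norm(d),np.degrees(np.arccos((R@AX)@N)),np.abs(o['joint_vel']).max(),o['gripper_width'])
print(bot.hand_in())
E
```

```text
9.0 0.1000518863597449 0.01333565045251673 0.0023255614902541934 0.2806784227390091
the job is handed in; nothing more can be done
None
```

I drew the torch out of the caddy's second hole and handed the job in at 9.0 s. The gripper is still holding it in line with the keyway of the grey vice's padlock.

**Final pose:** by my own estimates the lens is 100 mm from the keyhole, under 0.5 mm off the keyway axis and within 0.1° of its direction. In the last wrist picture the torch's extended axis fell on the keyhole plug. The arm was at rest with a steady grip and only the torch's weight on the wrist.

**What disagreed:**
- **Keyway tilt:** fitting the padlock's face from several views gave 26 to 26.7°, and the keyhole's height agreed. The vice base's outline gave only about 23°. I kept 26.2°, so the true angle may be off by 1 to 3°.
- **Torch in the grip:** it sits about 8 mm off the grip's centre line, against the 3 mm I expected. I measured this in the wrist picture, with the side view agreeing on the direction, and corrected for it in the final pose.
- **Lens position:** the lens end was about 3 mm further out than I calculated at the grasp. The 100 mm distance is therefore good to roughly 3 mm.

I felt no bump on the padlock or vice. I did not take a last picture of the caddy to check that the other tools stayed put.

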